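Line up lure blanks and draw the cam clamp tight

ROBOT

A 6-joint arm with a two-finger parallel gripper is mounted at the origin on a cart in front of the work surface, level with it; the furniture and walls round the work are solid. World frame = base frame: x ahead of the robot, y to its left, z up, the work surface at z = 0. Lengths are in m, angles in rad, forces in N, time in s.
With the tool pointing down it reaches from about 0.3 to 0.775 m from the base axis. Payload 14.6 kg.
Tool frame: the origin (TCP) lies between the finger pads; the fingertips stand 14 mm ahead of it and the grasp point (between the pads) lies 5 mm behind it (env.finger_overhang is the distance from the TCP to the fingertips, in m); z points along the fingers, x is the direction in which the jaws open and shut, and the axes are right-handed (so a half turn about z gives the same grasp; the last joint's range is limited). The gripper opens to 85 mm and grips with 20 to 120 N. Pads are 22 mm wide; open, the fingers measure 114 mm over their backs; the gripper's body (76 mm by 85 mm) begins 54 mm behind the grasp point. The pads swing forward as they close: fully open they stand 13 mm farther back than shut.
Start: joints at [-0.067, 0.3, 1.521, -0, 1.321, -0.067], TCP at [0.55, -0, 0.245] pointing down, gripper open.
Joint ranges: [-3.03, 3.03], [-0.79, 2.21], [0.23, 2.52], [-1.04, 4.18], [0, 3.07], [-2.55, 2.55]. Speed limits (rad/s): [2.22, 2.22, 2.57, 3.14, 3.14, 3.14].

INTERFACE

Orientations are given as a rotation vector (axis times angle).
In Python, from plant import env gives the robot as it stands.
- The arm moves only by the tool servo_tool, never from a script. Its argument "commands" is a list of rows, each a list of 7 numbers: the opening, from 0 (shut) to 1 (fully open), then the shift along the world's x, y, z in mm, then the turn, a rotation vector about the world's x, y, z in rad. A call has 1 to 10 rows; each row is the pose to reach, as a shift and turn from the pose commanded when the call began; what a row does not reach only later rows make up. A row lasts 1/8 s, in which the tool goes at most 62.5 mm and 10.7 degrees, less where a joint would pass 70% of its speed; a pose out of reach is approached as far as the arm can. A call with a gripper value outside its range is refused whole. The fingers move at their own pace and stop on an object; "grip_force" is the grip in N (left out, the last holds). Time passes only in rows, so rows that repeat a pose let the fingers close. It gives the time, the measured TCP pose, the force and the opening at its end, in the units of the state.
- env.sense(): the state, without advancing time (a new reading comes with each control period).
- env.grab_frame(name): name is "scene" or "side" or "wrist"; returns a dict with "pixels" (400x640x3 uint8, blue, green, red), "range_z" (400x640 float32, m along the optical axis (not along the pixel's ray), 0 where there is no reading), "fovy" (degrees; the focal length in pixels is half the picture's height over the tangent of half this angle, whatever the lens; pixels are square), "cx", "cy" (the principal point, pixels), "world_from_camera" (4x4, takes a point from camera to world coordinates); the wrist camera has in their place "tool_from_camera" (4x4, takes a point from camera to tool coordinates, whose origin is the TCP and whose axes are the tool frame's). Camera axes: x right, y up, looking along -z (the intrinsics and any distortion apply to the point x, -y, -z); pixel columns grow to the right and rows downward; lengths in m; the calibration is good to about 2 mm. A picture is of the moment at which its call begins: read the wrist's pose just before it.
- env.job_done(): hands the job in, once; it reports no verdict.
The state is a dict: "t": time; "qpos": joint angles; "joint_vel": joint speeds; "joint_efforts": joint torques, N m; "eef_pos": TCP position; "eef_rot": TCP orientation; "ft_force": force on the tool from outside, world axes, zero at the start; "ft_torque": the same for the moment, N m; "finger_gap": finger opening in m.
Only numpy, scipy, OpenCV 4.12 (cv2) and the standard library are available. Lean on these libraries where they do the work, as an engineer would, in place of code of your own. Each camera call takes 0.05 s, during which the arm holds its last target.

TASK

Four wooden lure blanks lie loose in the cam clamp with their noses sticking out unevenly towards you; get them ready for drilling. Take the straightedge by its grip and push the noses back with it until all four are flush with the clamp's front edge, then swing the clamp's red-knobbed lever its quarter turn, fully to its stop, so that the jaw is drawn tight on the row. Leave the straightedge standing on the table clear of the clamp, keep the fingers off the blanks (their sealer is still tacky), and do not knock over or shove aside the oil bottle, the shot tin or the spool.

Things in the scene. Friction and masses are not known exactly. Their poses are not given: they have to be found in the camera images.
- clamp: plywood gang clamp fixed to the table; place and yaw vary. Base 100 mm (x) by 228 mm (y: -84 to +144) by 12 mm high. Origin on the table under the middle of the bed; x points away from the robot along the blanks, y left. The bed (top z = 12) lies between a fixed wooden rail on the left (cork face at y = +48) and a sliding jaw on the right; both 100 mm long, 37 mm above the table. Cam left of the rail
- front_edge (a point): middle of the clamp's front edge at bed height: clamp frame (-50, 0, 12) mm. The front edge is the flat face at clamp x = -50 mm, from the table up to the bed, 228 mm long; the rail and jaw end in the same plane. The straightedge comes to rest against it
- cam_axis (a point): vertical turning axis of the cam and lever, clamp frame (0, 104) mm, at lever height 40 mm above the table (bolt head there reaches 58 mm)
- cam (a joint): lever angle, rad: 0 = open, lever pointing left (clamp +y); grows clockwise from above as it is pushed away from the robot, to the stop at 1.60 (pointing to clamp +x beside the rail). Starts at 0 to 0.2. Draws the jaw in by 13 mm x sin(angle); it meets the blanks at about 0.9, then loads a 4 N/mm spring to about 15 N; past 1.5 it stays on dead centre. About 2 N at the knob turns it
- lever_knob (a point): centre of the red knob at the lever's end: upright cylinder 18 mm in diameter, from 46 to 70 mm above the table, 70 mm from the cam axis. Below it a 12 mm stem joins the lever, a bar 14 mm wide at 31 to 41 mm height that runs from the axis to 72 mm
- jaw: sliding right jaw of the clamp, wood with a cork face (at clamp y = -50 mm when open), 100 mm long, 14 mm thick, 24 mm high; drawn towards the rail (clamp +y) by the cam. Its origin coincides with the clamp's while the clamp is open
- straightedge: loose aluminium straightedge, a bar 28 mm (x) by 190 mm (y) by 26 mm high standing on the table, 0.25 kg, with a dark wooden upright grip on its middle. Origin under its centre on the underside. Both long faces (x = -14 and +14 mm) are straight and may be used
- straightedge_grip (a point): middle of the straightedge's upright grip, 62 mm above its underside: a post 22 mm (x) by 24 mm (y), free from 34 to 80 mm above the underside, on the bar's centre; may be gripped either way
- blank_1_nose (a point): centre of the flat nose face of loose wooden lure blank 1 (counted from the rail rightwards), 11 mm above its underside. The blank is 95 mm long along its x axis, 22 mm wide and high, nose at its -x end towards the robot, tapered tail at the other; 30 g. It lies on the bed with its nose sticking out 4 to 24 mm beyond the front edge, 1 to 3 mm from its neighbours
- blank_2_nose (a point): centre of the flat nose face of loose wooden lure blank 2 (next to the right), 11 mm above its underside. The blank is 95 mm long along its x axis, 22 mm wide and high, nose at its -x end towards the robot, tapered tail at the other; 30 g. It lies on the bed with its nose sticking out 4 to 24 mm beyond the front edge, 1 to 3 mm from its neighbours
- blank_3_nose (a point): centre of the flat nose face of loose wooden lure blank 3 (next to the right), 11 mm above its underside. The blank is 95 mm long along its x axis, 22 mm wide and high, nose at its -x end towards the robot, tapered tail at the other; 30 g. It lies on the bed with its nose sticking out 4 to 24 mm beyond the front edge, 1 to 3 mm from its neighbours
- blank_4_nose (a point): centre of the flat nose face of loose wooden lure blank 4 (next to the right), 11 mm above its underside. The blank is 95 mm long along its x axis, 22 mm wide and high, nose at its -x end towards the robot, tapered tail at the other; 30 g. It lies on the bed with its nose sticking out 4 to 24 mm beyond the front edge, 1 to 3 mm from its neighbours
- blank_1: lure blank 1 itself; origin under its middle, 47.5 mm behind the nose
- blank_2: lure blank 2 itself; origin under its middle, 47.5 mm behind the nose
- blank_3: lure blank 3 itself; origin under its middle, 47.5 mm behind the nose
- blank_4: lure blank 4 itself; origin under its middle, 47.5 mm behind the nose
- oil_bottle: small white and blue oil bottle with a red tip, 31 mm in diameter, 95 mm high, standing; a bystander. Origin under its centre
- shot_tin: round red-brown tin, 51 mm in diameter, 19 mm high; a bystander. Origin under its centre
- braid_spool: white line spool with yellow line, 64 mm in diameter, 23 mm high; a bystander. Origin under its centre
There are look-alikes about, which are no part of the job. What is shaped like the blank_1 but purple or yellow is not meant.

How it is judged:
By the outcome, as a careful person would: the job done as asked, in the order asked, and still so for the second after the job is handed in, with the robot touching nothing.
It also fails if it takes over 58 s, if anything falls off the work surface, if the arm or the gripper's body presses on something with over 40 N, if the wrist force passes 120 N, or if a joint passes its speed limit or range.

## Working session

There is one attempt and no reset: what is moved stays moved. The work goes in short steps, Python scripts to look and compute and a tool call to move; the robot and the scene stay as the last step left them, time stands still between calls to the robot, and variables do not carry over. Pictures are saved under pics/ and viewed, and the job is handed in when it is done.

Besides the shell and the picture viewer there is one more tool, called after ">>>" by a JSON object that holds its "api" and its "payload". servo_tool: Moves the arm, as the interface text tells. Its arguments: {"type":"object","properties":{"commands":{"type":"array","items":{"type":"array","items":{"type":"number"}}},"grip_force":{"type":"number"}},"required":["commands"]}

```bash
ls; mkdir -p pics; cat > h.py <<'E'
import numpy as np, cv2
from plant import env
def grab(n,fn=None):
    s=env.sense(); f=env.grab_frame(n)
    if fn: cv2.imwrite('pics/'+fn,f['pixels']); np.savez('pics/'+fn[:-4]+'.npz',**{k:v for k,v in f.items()})
    return s,f
def world_pts(f):
    h,w=f['range_z'].shape; F=h/2/np.tan(np.radians(f['fovy'])/2)
    v,u=np.mgrid[0:h,0:w]; z=f['range_z']
    P=np.stack([(u-f['cx'])/F*z,-(v-f['cy'])/F*z,-z],-1)
    T=f['world_from_camera']; return P@T[:3,:3].T+T[:3,3]
def ray(f,u,v,zp):
    h=400;F=h/2/np.tan(np.radians(f['fovy'])/2);T=f['world_from_camera']
    d=T[:3,:3]@np.array([(u-f['cx'])/F,-(v-f['cy'])/F,-1]);o=T[:3,3]
    return o+d*(zp-o[2])/d[2]
E
python3 - <<'E'
from h import *
for n in ['scene','side','wrist']:
    s,f=grab(n,n+'0.png'); print(n,f.keys(),f['fovy'],f['cx'],f['cy']); 
    print(f.get('world_from_camera',f.get('tool_from_camera')))
print(s)
E
```

```text
pics
scene dict_keys(['pixels', 'range_z', 'fovy', 'cx', 'cy', 'world_from_camera']) 55.05615150390861 323.73579487464013 200.388075730332
[[ 0.80768305  0.45104684 -0.37974312  0.11338608]
 [-0.58960151  0.62250108 -0.51464791 -0.52225471]
 [ 0.00426019  0.63956951  0.76872147  0.86923241]
 [ 0.          0.          0.          1.        ]]
side dict_keys(['pixels', 'range_z', 'fovy', 'cx', 'cy', 'world_from_camera']) 51.87502321234008 315.5993171821089 197.92919708122088
[[-0.89286426  0.15634651 -0.42231408  0.12468775]
 [-0.44985893 -0.35236429  0.82064996  0.79899859]
 [-0.02050264  0.92271078  0.38494736  0.45201779]
 [ 0.          0.          0.          1.        ]]
wrist dict_keys(['pixels', 'range_z', 'fovy', 'cx', 'cy', 'tool_from_camera']) 62.33948557102231 318.0451588380858 198.1545499490612
[[ 9.99999658e-01  1.19531224e-04  8.17989996e-04  6.53338591e-04]
 [ 3.62330763e-04 -9.52758814e-01 -3.03727691e-01 -7.82808049e-02]
 [ 7.43042236e-04  3.03727884e-01 -9.52758532e-01 -1.29637958e-01]
 [ 0.00000000e+00  0.00000000e+00  0.00000000e+00  1.00000000e+00]]
{'t': 0.1, 'qpos': array([-6.66095487e-02,  3.00411323e-01,  1.52152812e+00,  3.17398891e-06,
        1.32067622e+00, -6.66201158e-02]), 'joint_vel': array([ 3.08344154e-04, -8.13125388e-04, -1.72911558e-03,  9.68920028e-04,
        2.07142002e-04, -7.85721540e-05]), 'joint_efforts': array([ 5.41233840e-04, -5.44380498e+01, -3.62372375e+01, -1.11349805e-04,
        3.02289474e-03, -1.80062301e-05]), 'eef_pos': array([5.49807203e-01, 5.38727190e-06, 2.44776497e-01]), 'eef_rot': array([-3.14152108e+00, -1.53618379e-05,  1.60301138e-03]), 'ft_force': array([ 0.00140927, -0.73103862, -0.0074649 ]), 'ft_torque': array([-0.03686101, -0.01212958,  0.03640129]), 'finger_gap': 0.08535887486800568}
```

View pics/scene0.png

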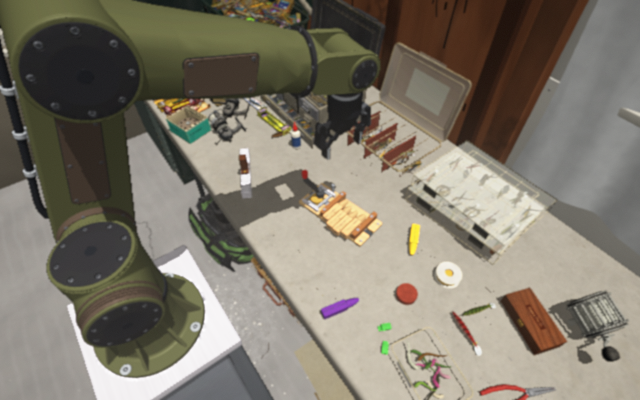

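View pics/side0.png

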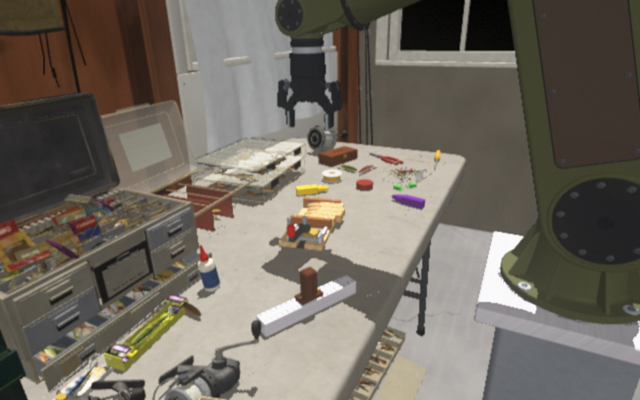

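View pics/wrist0.png

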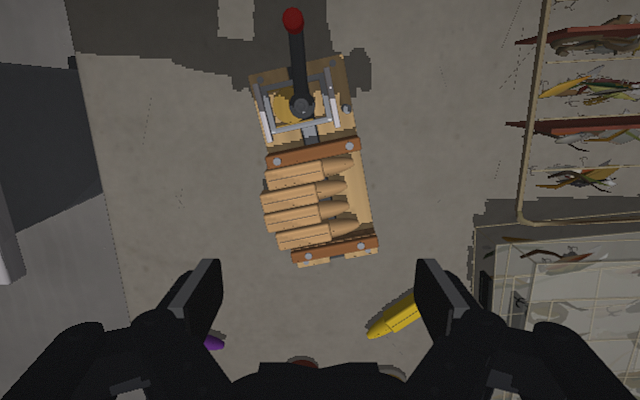

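The scene camera shows the clamp at about (342,213) and the straightedge partly hidden at (245,165). The side view has the straightedge grip at (309,283) and the oil bottle at (207,270). In the wrist view the clamp's knob is at (292,20) and the four noses are at x≈262–277, y 180–240.

```bash
cat >> h.py <<'E'
from scipy.spatial.transform import Rotation as R
def fixw(s,f):
    if 'tool_from_camera' in f:
        T=np.eye(4);T[:3,:3]=R.from_rotvec(s['eef_rot']).as_matrix();T[:3,3]=s['eef_pos'];f['world_from_camera']=T@f['tool_from_camera']
    return f
E
python3 - <<'E'
from h import *
s=env.sense()
def load(n):
    f=dict(np.load('pics/'+n+'.npz'));return fixw(s,f)
np.set_printoptions(precision=4,suppress=True)
W=load('wrist0');S=load('side0');C=load('scene0')
def rep(name,f,m,zlo,zhi):
    P=world_pts(f);m=m&(f['range_z']>0)&(P[...,2]>zlo)&(P[...,2]<zhi)
    q=P[m]; 
    if len(q)==0: print(name,0);return q
    print(name,len(q),'med',np.median(q,0),'lo',np.percentile(q,2,0),'hi',np.percentile(q,98,0)); return q
for nm,f in [('W',W),('S',S),('C',C)]:
    hsv=cv2.cvtColor(f['pixels'],cv2.COLOR_BGR2HSV);H,Sa,V=[hsv[...,i] for i in range(3)]
    P=world_pts(f)
    red=((H<6)|(H>174))&(Sa>170)&(V>80)
    n,l,st,ce=cv2.connectedComponentsWithStats(red.astype(np.uint8))
    for i in range(1,n):
        if st[i,4]>15: rep(f'{nm} red {ce[i].round()}',f,l==i,0.005,0.12)
# straightedge in side: bright low sat top surface
hsv=cv2.cvtColor(S['pixels'],cv2.COLOR_BGR2HSV);P=world_pts(S)
box=np.zeros((400,640),bool);box[260:345,245:365]=1
q=rep('SE bar top',S,box&(hsv[...,1]<60)&(hsv[...,2]>120),0.021,0.031)
r=cv2.minAreaRect((q[:,:2]*1000).astype(np.float32));print(r)
g=rep('grip',S,box,0.045,0.078); t=rep('griptop',S,box,0.078,0.09)
print(cv2.minAreaRect((t[:,:2]*1000).astype(np.float32)))
box=np.zeros((400,640),bool);box[240:295,190:225]=1
rep('bottle',S,box,0.02,0.1)
# heights in scene for straightedge
box=np.zeros((400,640),bool);box[140:190,225:262]=1
rep('SE scene',C,box,0.02,0.03);rep('grip sc',C,box,0.045,0.09)
E
```

```text
W red [292.  18.] 301 med [0.5289 0.1368 0.071 ] lo [0.5221 0.1303 0.0694] hi [0.5354 0.1439 0.0726]
S red [ 13. 227.] 0
S red [291. 231.] 64 med [0.5235 0.1418 0.059 ] lo [0.5188 0.1357 0.0476] hi [0.5292 0.146  0.0696]
S red [203. 255.] 53 med [0.6064 0.3153 0.0726] lo [0.6017 0.31   0.0651] hi [0.6093 0.3186 0.0881]
S red [ 13. 267.] 0
C red [304. 174.] 25 med [0.5251 0.1305 0.0652] lo [0.5202 0.1263 0.0523] hi [0.5303 0.1382 0.0696]
C red [409. 291.] 49 med [ 0.5366 -0.3045  0.0174] lo [ 0.5155 -0.3238  0.015 ] hi [ 0.5452 -0.2823  0.0206]
C red [464. 328.] 35 med [ 0.5704 -0.4422  0.0188] lo [ 0.5659 -0.4645  0.0144] hi [ 0.5753 -0.4195  0.0219]
C red [499. 389.] 125 med [ 0.534  -0.568   0.0088] lo [ 0.4994 -0.5982  0.0056] hi [ 0.5698 -0.5534  0.0115]
C red [522. 398.] 17 med [ 0.5589 -0.609   0.0085] lo [ 0.551  -0.6117  0.0053] hi [ 0.5662 -0.6067  0.012 ]
SE bar top 1021 med [0.4153 0.3136 0.025 ] lo [0.358  0.2075 0.0215] hi [0.4539 0.372  0.0269]
((405.8170166015625, 286.7787170410156), (189.7543182373047, 32.133087158203125), 62.83861541748047)
grip 373 med [0.3999 0.2967 0.0653] lo [0.3932 0.282  0.046 ] hi [0.4177 0.4587 0.0775]
griptop 167 med [0.3998 0.2976 0.0798] lo [0.3947 0.2773 0.078 ] hi [0.4157 0.454  0.0897]
((406.32177734375, 364.3253173828125), (23.480241775512695, 181.57017517089844), 0.16471199691295624)
bottle 805 med [0.6094 0.3116 0.0423] lo [0.5923 0.262  0.0214] hi [0.6799 0.3239 0.0847]
SE scene 240 med [0.3919 0.2563 0.0252] lo [0.3648 0.209  0.0216] hi [0.4542 0.3679 0.0294]
grip sc 101 med [0.4043 0.2783 0.0705] lo [0.3939 0.271  0.0456] hi [0.418  0.2943 0.0811]
```

```bash
python3 - <<'E'
import cv2
a=cv2.imread('pics/wrist0.png')[0:290,220:420];cv2.imwrite('pics/wc0.png',cv2.resize(a,None,fx=2,fy=2,interpolation=cv2.INTER_CUBIC))
a=cv2.imread('pics/side0.png')[180:350,180:380];cv2.imwrite('pics/sc0.png',cv2.resize(a,None,fx=3,fy=3,interpolation=cv2.INTER_CUBIC))
E
```

```text
(no output)
```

View pics/wc0.png

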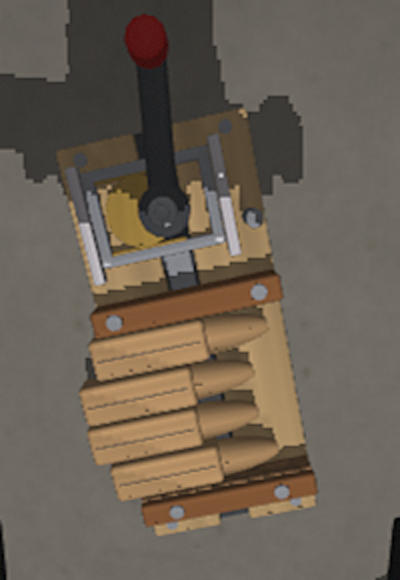

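View pics/sc0.png

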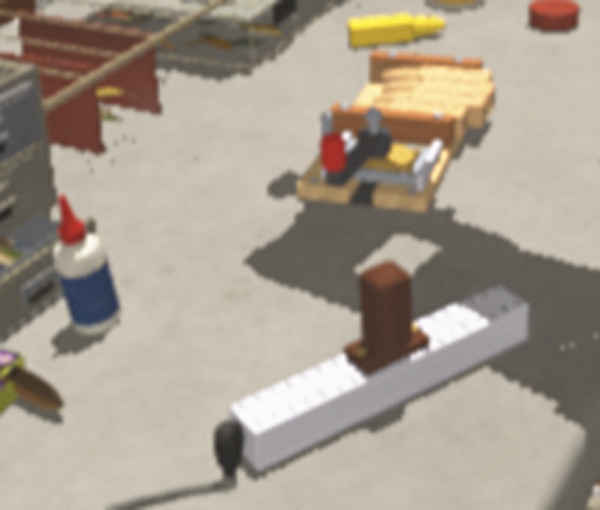

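```bash
python3 - <<'E'
from h import *
np.set_printoptions(precision=4,suppress=True)
s=env.sense();W=fixw(s,dict(np.load('pics/wrist0.npz')));P=world_pts(W)
hsv=cv2.cvtColor(W['pixels'],cv2.COLOR_BGR2HSV);H,Sa,V=[hsv[...,i] for i in range(3)]
print(hsv[150,310],hsv[170,295],hsv[247,320])
top=(P[...,2]>0.034)&(P[...,2]<0.041)
br=top&(H<14)&(Sa>130)
n,l,st,ce=cv2.connectedComponentsWithStats(br.astype(np.uint8))
for i in range(1,n):
    if st[i,4]>80:
        q=P[l==i];r=cv2.minAreaRect((q[:,:2]*1e3).astype(np.float32));print('brown',ce[i],st[i,4],r)
        m=q[:,:2].mean(0);u,sv,vt=np.linalg.svd(q[:,:2]-m);print(np.degrees(np.arctan2(vt[0,1],vt[0,0])),m)
bl=(P[...,2]>0.030)&(P[...,2]<0.037)&~br
bl[:150]=0;bl[260:]=0
vis=W['pixels'].copy();vis[br]=(0,255,0);vis[bl]=(255,0,0)
cv2.imwrite('pics/v1.png',cv2.resize(vis[0:290,220:420],None,fx=2,fy=2))
# oil bottle / bar fine
S=dict(np.load('pics/side0.npz'));P2=world_pts(S);hs=cv2.cvtColor(S['pixels'],cv2.COLOR_BGR2HSV)
box=np.zeros((400,640),bool);box[260:300,295:318]=1
br2=box&((hs[...,0]<12)|(hs[...,0]>172))&(hs[...,1]>90)
for lo,hi in [(0.04,0.077),(0.0775,0.084)]:
    q=P2[br2&(P2[...,2]>lo)&(P2[...,2]<hi)];print(len(q),q.mean(0),cv2.minAreaRect((q[:,:2]*1e3).astype(np.float32)))
E
```

```text
[ 13 146 129] [ 16 112 177] [ 13 143  73]
brown [312.723  152.8768] 1112 ((544.4959106445312, 19.112483978271484), (98.05351257324219, 13.707649230957031), 12.003844261169434)
-167.64980021033085 [0.5444 0.0195]
brown [334.1447 248.8744] 836 ((567.8526611328125, -89.92898559570312), (97.96415710449219, 13.115949630737305), 12.243680953979492)
-167.82755021180358 [ 0.568 -0.089]
286 [0.4014 0.2938 0.059 ] ((402.4727783203125, 293.0230407714844), (26.456615447998047, 14.389303207397461), 27.083539962768555)
71 [0.4048 0.2893 0.0789] ((404.3273620605469, 288.7798156738281), (19.861562728881836, 17.215290069580078), 59.52825164794922)
```

View pics/v1.png

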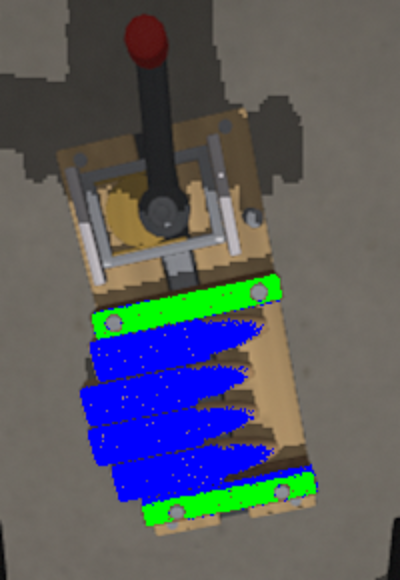

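Clamp origin comes out at about (556, −34.5) mm with yaw 12.2°; rail–jaw spacing 111.5 mm (expected 112) and knob radius 69.8 mm (expected 70) agree. Straightedge is at about (405, 288), long axis at 62.8°. Moving over it for a closer look.

>>> {"api": "servo_tool", "payload": {"commands": [[1,-145,288,-40,0,0,1.096],[1,-145,288,-40,0,0,1.096],[1,-145,288,-40,0,0,1.096],[1,-145,288,-40,0,0,1.096],[1,-145,288,-40,0,0,1.096],[1,-145,288,-40,0,0,1.096],[1,-145,288,-40,0,0,1.096],[1,-145,288,-40,0,0,1.096],[1,-145,288,-40,0,0,1.096]]}}

```text
t: 1.27
eef_pos: [0.4055, 0.2872, 0.2054]
eef_rot: [2.684, 1.632, 0.0]
ft_force: [-0.3, 0.5, 0.4]
finger_gap: 0.0855
```

```bash
python3 - <<'E'
from h import *
np.set_printoptions(precision=4,suppress=True)
s,W=grab('wrist','wrist1.png');fixw(s,W);P=world_pts(W)
print(s['t'],s['eef_pos'],s['eef_rot'],s['ft_force'],s['qpos'])
hsv=cv2.cvtColor(W['pixels'],cv2.COLOR_BGR2HSV);H,Sa,V=[hsv[...,i] for i in range(3)]
z=P[...,2]; xy=(np.hypot(P[...,0]-.405,P[...,1]-.288)<.11)
for lo,hi,c in [(.022,.030,Sa<50),(.076,.084,Sa>60)]:
    m=xy&(z>lo)&(z<hi)&c&(W['range_z']>0)
    n,l,st,ce=cv2.connectedComponentsWithStats(m.astype(np.uint8))
    q=P[m];print(len(q),np.median(q,0),cv2.minAreaRect((q[:,:2]*1e3).astype(np.float32)))
E
```

```text
1.275 [0.4055 0.2872 0.2054] [2.6844 1.632  0.0002] [-0.2588  0.5013  0.4403] [ 0.5426  0.2202  1.7182 -0.0001  1.2031 -0.5499]
4457 [0.403  0.2939 0.0271] ((407.995361328125, 287.3739318847656), (189.61190795898438, 28.672117233276367), 63.15406036376953)
697 [0.4067 0.2879 0.0806] ((407.1728820800781, 287.9523620605469), (22.898168563842773, 20.460983276367188), 62.896888732910156)
```

View pics/wrist1.png

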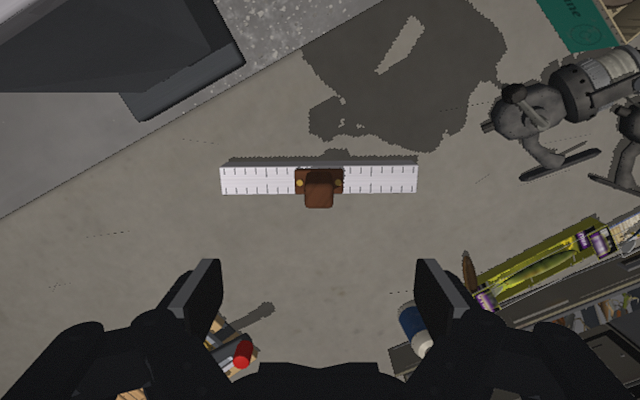

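The wrist view shows the straightedge level in the image at (318,180), with its grip centred at (318,190). Its size (189.6 × 28.7 mm) matches, centre (408, 287.5). Descending and gripping.

>>> {"api": "servo_tool", "payload": {"commands": [[1,2.5,0.5,-60,0,0,0.005],[1,2.5,0.5,-110,0,0,0.005],[1,2.5,0.5,-150,0,0,0.005],[1,2.5,0.5,-150,0,0,0.005],[0,2.5,0.5,-150,0,0,0.005],[0,2.5,0.5,-150,0,0,0.005],[0,2.5,0.5,-150,0,0,0.005],[0,2.5,0.5,-150,0,0,0.005],[0,2.5,0.5,-150,0,0,0.005],[0,2.5,0.5,-150,0,0,0.005]], "grip_force": 60}}

```text
t: 2.58
eef_pos: [0.4079, 0.2887, 0.0563]
eef_rot: [2.677, 1.643, 0.002]
ft_force: [-0.3, -1.0, 8.0]
finger_gap: 0.0235
```

>>> {"api": "servo_tool", "payload": {"commands": [[0,0,0,20,0,0,0],[0,0,0,60,0,0,0],[0,0,0,60,0,0,0]]}}

```text
t: 2.95
eef_pos: [0.4085, 0.2892, 0.118]
eef_rot: [2.677, 1.643, 0.008]
ft_force: [0.0, 0.2, -2.4]
finger_gap: 0.0236
```

```bash
python3 - <<'E'
from h import *
np.set_printoptions(precision=4,suppress=True)
s,W=grab('side','side2.png');P=world_pts(W);print(s['ft_force'],s['eef_pos'])
E
```

```text
[ 0.0051  0.207  -2.447 ] [0.4085 0.2892 0.118 ]
```

View pics/side2.png

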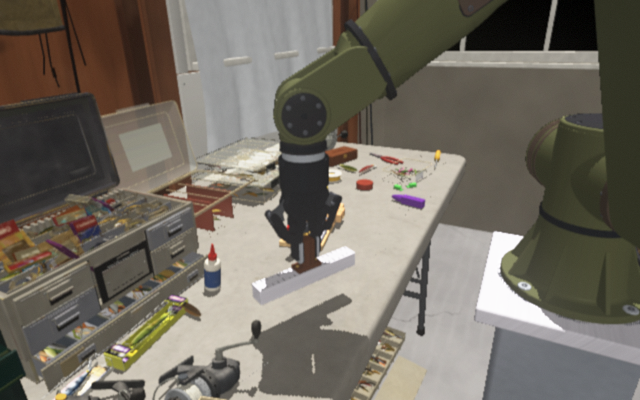

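```bash
python3 - <<'E'
from h import *
for n in ['side0','side2']:
    f=dict(np.load(f'pics/{n}.npz'));hs=cv2.cvtColor(f['pixels'],cv2.COLOR_BGR2HSV);P=world_pts(f)
    H,S,V=[hs[...,i] for i in range(3)]
    m=(H>100)&(H<125)&(S>120);m[:250]=0;m[300:]=0;m[:,:195]=0;m[:,230:]=0
    v,u=np.nonzero(m);print(n,u.mean(),v.mean(),m.sum(),np.median(P[m],0))
    m=((H<6)|(H>174))&(S>170);m[:240]=0;m[265:]=0;m[:,:195]=0;m[:,230:]=0
    v,u=np.nonzero(m);print(n,u.mean(),v.mean(),np.median(P[m],0))
E
```

```text
side0 208.0 275.5 2 [0.59802597 0.31810151 0.0336928 ]
side0 203.07407407407408 254.88888888888889 [0.60630414 0.31529098 0.07297075]
side2 209.05882352941177 281.6470588235294 17 [0.59838279 0.31713618 0.01685029]
side2 211.91666666666666 254.39583333333334 [0.59294594 0.30602222 0.07181133]
```

>>> {"api": "servo_tool", "payload": {"commands": [[0,35,-348,0,0,0,0.683],[0,35,-348,0,0,0,0.683],[0,35,-348,0,0,0,0.683],[0,35,-348,0,0,0,0.683],[0,35,-348,0,0,0,0.683],[0,35,-348,0,0,0,0.683],[0,35,-348,0,0,0,0.683],[0,35,-348,0,0,0,0.683],[0,35,-348,-30,0,0,0.683],[0,35,-348,-30,0,0,0.683]]}}

```text
t: 4.25
eef_pos: [0.4413, -0.0579, 0.0837]
eef_rot: [-1.968, -2.444, 0.003]
ft_force: [0.9, 0.9, -0.6]
finger_gap: 0.0234
```

```bash
python3 - <<'E'
from h import *
np.set_printoptions(precision=4,suppress=True)
s,W=grab('wrist','wrist3.png');print(s['ft_force'],s['eef_pos'],s['eef_rot'],s['qpos'])
s2,S=grab('scene','scene3.png')
fixw(s,W);P=world_pts(W)
hsv=cv2.cvtColor(W['pixels'],cv2.COLOR_BGR2HSV);H,Sa,V=[hsv[...,i] for i in range(3)]
c=s['eef_pos']
m=(np.hypot(P[...,0]-c[0],P[...,1]-c[1])<.11)&(abs(P[...,2]-(c[2]-.0315))<.005)&(Sa<60)&(W['range_z']>0)
q=P[m];print(len(q),cv2.minAreaRect((q[:,:2]*1e3).astype(np.float32)),np.median(q,0))
E
```

```text
[ 0.9171  0.9252 -0.6254] [ 0.4413 -0.0579  0.0837] [-1.9678 -2.444   0.0028] [-0.2129  0.2919  1.9582  0.0002  0.8958 -1.9988]
14428 ((442.052490234375, -57.18159484863281), (29.127853393554688, 190.7797393798828), 12.319731712341309) [ 0.4384 -0.0595  0.0543]
```

View pics/wrist3.png

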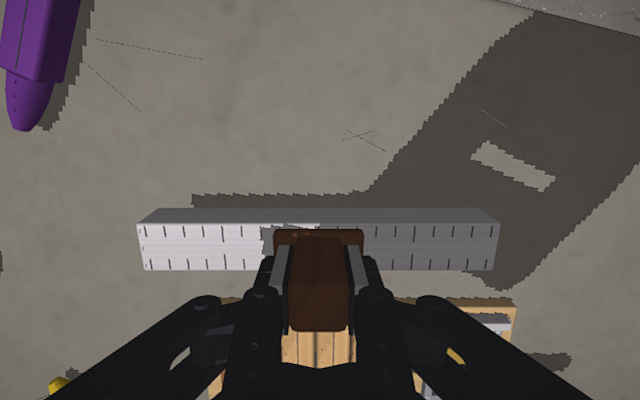

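View pics/scene3.png

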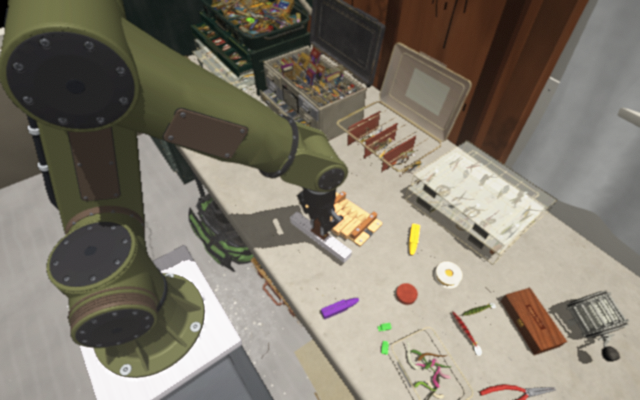

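>>> {"api": "servo_tool", "payload": {"commands": [[0,0,0,-15,0,0,0],[0,0,0,-25,0,0,0],[0,0,0,-25,0,0,0],[0,0,0,-25,0,0,0]]}}

```text
t: 4.85
eef_pos: [0.4426, -0.0595, 0.0604]
eef_rot: [1.973, 2.445, 0.0]
ft_force: [0.6, 0.1, -1.7]
finger_gap: 0.0232
```

>>> {"api": "servo_tool", "payload": {"commands": [[0,10,2,-3,0,0,0],[0,19.5,4.2,-3,0,0,0],[0,24.4,5.3,-3,0,0,0],[0,29.3,6.3,-3,0,0,0],[0,34.2,7.4,-3,0,0,0],[0,39.1,8.5,-3,0,0,0],[0,42,9.1,-3,0,0,0],[0,44,9.5,-3,0,0,0],[0,44,9.5,-3,0,0,0]]}}

```text
t: 5.98
eef_pos: [0.4866, -0.05, 0.0573]
eef_rot: [1.972, 2.445, 0.0]
ft_force: [0.2, 0.3, -1.6]
finger_gap: 0.0234
```

```bash
python3 - <<'E'
from h import *
s,S=grab('scene','scene4.png');print(s['eef_pos'],s['eef_rot'],s['ft_force'])
cv2.imwrite('pics/s4c.png',cv2.resize(S['pixels'][150:290,260:420],None,fx=4,fy=4,interpolation=cv2.INTER_CUBIC))
E
```

```text
[ 0.48661157 -0.04999099  0.05730113] [1.97233001e+00 2.44506089e+00 2.04636931e-04] [ 0.22107067  0.26681973 -1.61172634]
```

View pics/s4c.png

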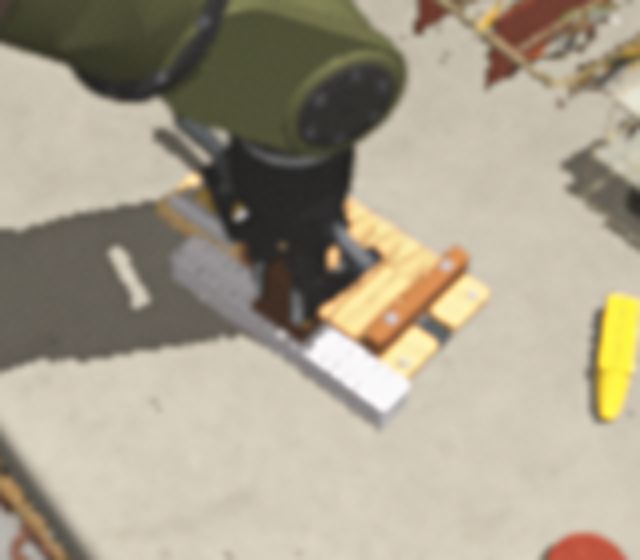

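>>> {"api": "servo_tool", "payload": {"commands": [[0,2,0.4,0,0,0,0],[0,3.9,0.8,0,0,0,0],[0,4.9,1.1,0,0,0,0],[0,5.4,1.2,0,0,0,0],[0,5.9,1.3,0,0,0,0],[0,5.9,1.3,0,0,0,0]]}}

```text
t: 6.78
eef_pos: [0.4924, -0.0487, 0.0573]
eef_rot: [1.972, 2.445, 0.0]
ft_force: [-0.0, -0.0, -2.3]
finger_gap: 0.0233
```

>>> {"api": "servo_tool", "payload": {"commands": [[0,0.5,0.1,0,0,0,0],[0,1,0.2,0,0,0,0],[0,1.5,0.3,0,0,0,0],[0,1.5,0.3,0,0,0,0]]}}

```text
t: 7.28
eef_pos: [0.4928, -0.0485, 0.0571]
eef_rot: [-1.971, -2.444, 0.003]
ft_force: [-10.2, -4.1, 5.6]
finger_gap: 0.0235
```

>>> {"api": "servo_tool", "payload": {"commands": [[0,0.6,0.1,0,0,0,0],[0,1,0.2,0,0,0,0],[0,1,0.2,0,0,0,0]]}}

```text
t: 7.65
eef_pos: [0.493, -0.0485, 0.057]
eef_rot: [-1.97, -2.442, 0.005]
ft_force: [-16.7, -4.6, 9.3]
finger_gap: 0.0235
```

```bash
python3 - <<'E'
from h import *
s,S=grab('scene','scene5.png');print(s['eef_pos'],s['eef_rot'],s['ft_force'],s['ft_torque'])
cv2.imwrite('pics/s5c.png',cv2.resize(S['pixels'][180:270,290:400],None,fx=6,fy=6,interpolation=cv2.INTER_CUBIC))
s,S=grab('side','side5.png')
cv2.imwrite('pics/d5c.png',cv2.resize(S['pixels'][180:280,250:370],None,fx=6,fy=6,interpolation=cv2.INTER_CUBIC))
E
```

```text
[ 0.49303827 -0.04849926  0.05699815] [-1.96994875 -2.44233646  0.00534948] [-16.71062254  -4.58858265   9.25337697] [-1.03751699  2.99732754 -0.12459628]
```

View pics/s5c.png

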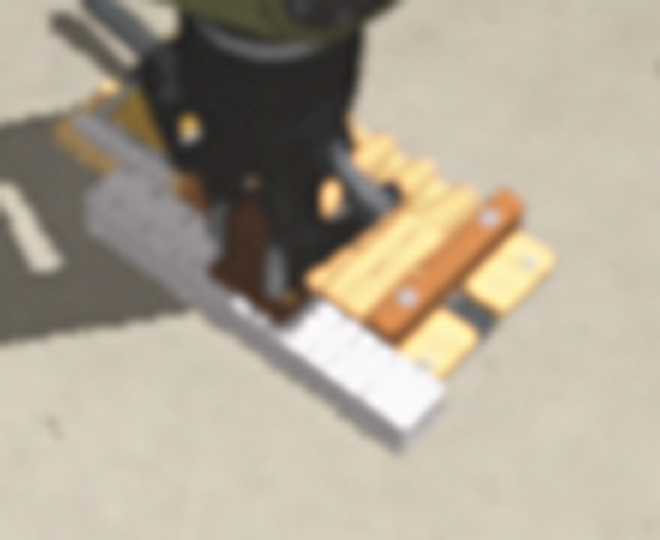

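View pics/d5c.png

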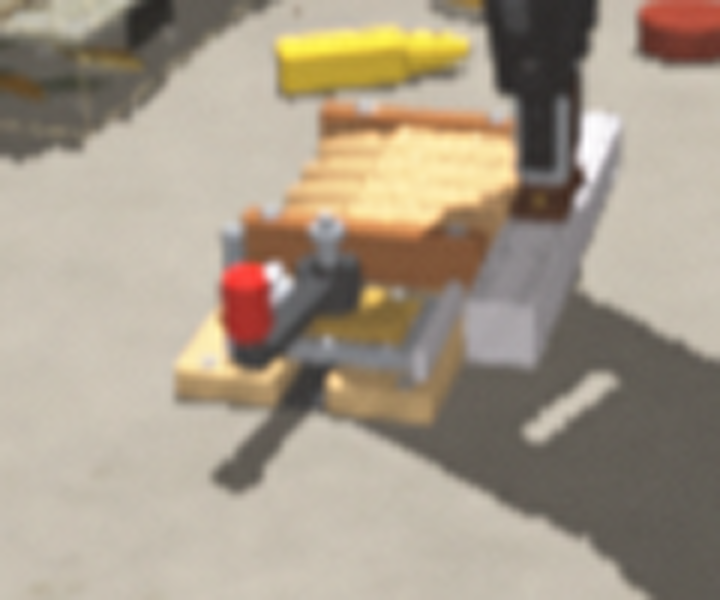

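>>> {"api": "servo_tool", "payload": {"commands": [[0,-5,-1.1,0,0,0,0],[0,-20,-4.3,0,0,0,0],[0,-40,-8.7,0,0,0,0],[0,-60,-13,0,0,0,0],[0,-60,-13,0,0,0,0],[0,-60,-13,0,0,0,0]]}}

```text
t: 8.5
eef_pos: [0.4357, -0.0612, 0.0576]
eef_rot: [1.972, 2.444, 0.001]
ft_force: [0.3, 0.2, -1.7]
finger_gap: 0.0236
```

```bash
python3 - <<'E'
from h import *
s,S=grab('scene','scene6.png');print(s['eef_pos'],s['eef_rot'],s['ft_force'],s['ft_torque'])
cv2.imwrite('pics/s6c.png',cv2.resize(S['pixels'][180:270,280:390],None,fx=6,fy=6,interpolation=cv2.INTER_CUBIC))
E
```

```text
[ 0.4357091  -0.06123685  0.05755864] [1.97190901e+00 2.44425392e+00 9.90645625e-04] [ 0.34552118  0.16583963 -1.68396038] [ 0.0517317  -0.011394   -0.03904853]
```

View pics/s6c.png

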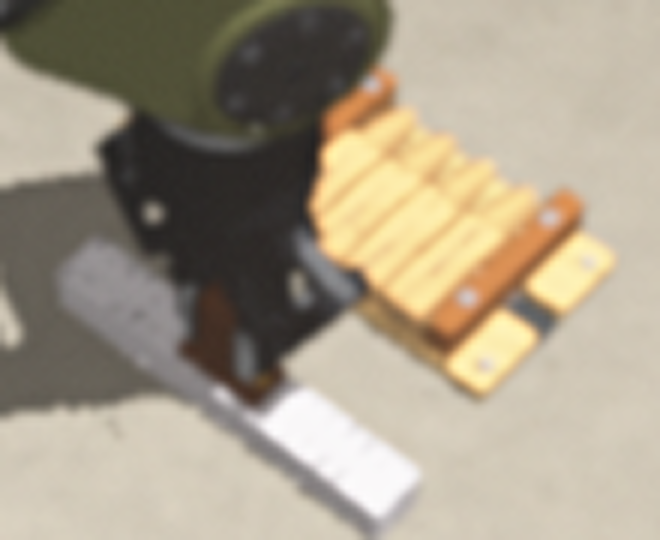

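>>> {"api": "servo_tool", "payload": {"commands": [[0,0,0,-1,0,0,0],[0,0,0,-2,0,0,0],[0,0,0,-2,0,0,0]]}}

```text
t: 8.93
eef_pos: [0.4355, -0.0611, 0.0563]
eef_rot: [1.972, 2.445, 0.001]
ft_force: [-6.9, 1.6, 18.7]
finger_gap: 0.0232
```

>>> {"api": "servo_tool", "payload": {"commands": [[0,0,0,0.8,0,0,0],[0.35,0,0,0.8,0,0,0],[0.7,0,0,0.8,0,0,0],[1,0,0,0.8,0,0,0],[1,0,0,0.8,0,0,0],[1,0,0,30,0,0,0],[1,0,0,90,0,0,0],[1,0,0,140,0,0,0],[1,0,0,160,0,0,0]]}}

```text
t: 10.05
eef_pos: [0.4355, -0.0613, 0.2182]
eef_rot: [1.97, 2.442, 0.003]
ft_force: [0.8, -0.8, -0.7]
finger_gap: 0.0856
```

>>> {"api": "servo_tool", "payload": {"commands": [[1,20,40,30,0,0,-0.8],[1,20,60,30,0,0,-1.6],[1,20,60,30,0,0,-1.6],[1,20,60,30,0,0,-1.6],[1,20,60,30,0,0,-1.6],[1,20,60,30,0,0,-1.6],[1,20,60,30,0,0,-1.6],[1,20,60,30,0,0,-1.6],[1,20,60,30,0,0,-1.6],[1,20,60,30,0,0,-1.6]]}}

```text
t: 11.3
eef_pos: [0.4548, -0.0012, 0.2452]
eef_rot: [-3.128, -0.29, 0.0]
ft_force: [0.1, 0.5, 0.5]
finger_gap: 0.0853
```

```bash
python3 - <<'E'
from h import *
s,S=grab('wrist','wrist7.png');print(s['t'],s['eef_pos'],s['eef_rot'])
s,S=grab('scene','scene7.png')
cv2.imwrite('pics/s7c.png',cv2.resize(S['pixels'][160:280,260:410],None,fx=5,fy=5,interpolation=cv2.INTER_CUBIC))
E
```

```text
11.3 [ 0.45483591 -0.00120318  0.24521623] [-3.12817677e+00 -2.89747612e-01  2.46328771e-04]
```

View pics/wrist7.png

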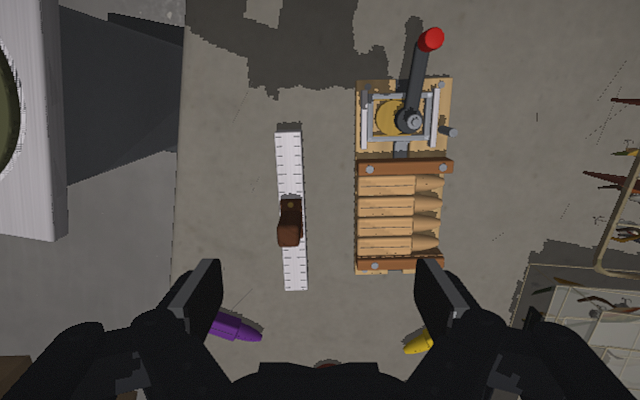

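View pics/s7c.png

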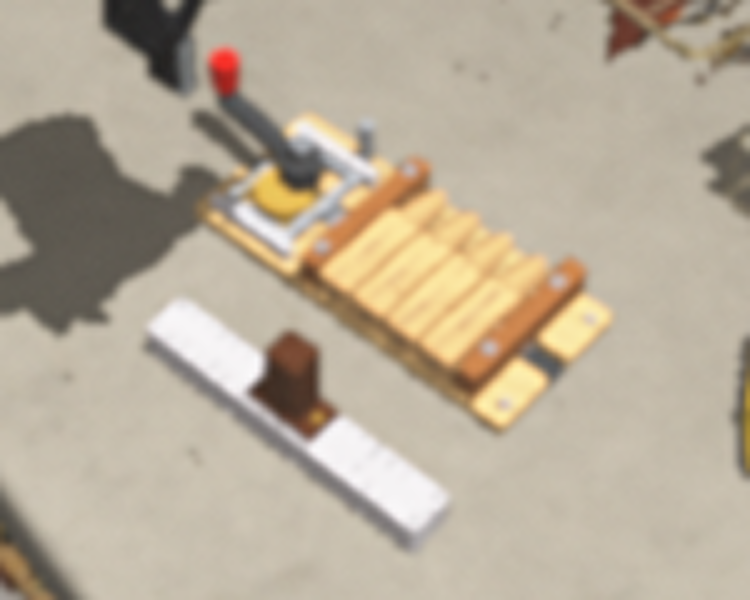

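Noses look flush with the rail and jaw ends in both views (wrist: line at x≈357), and the straightedge stands at (291,210). Checking in numbers.

```bash
python3 - <<'E'
from h import *
np.set_printoptions(precision=4,suppress=True)
s=env.sense();W=fixw(s,dict(np.load('pics/wrist7.npz')));P=world_pts(W)
hsv=cv2.cvtColor(W['pixels'],cv2.COLOR_BGR2HSV);H,Sa,V=[hsv[...,i] for i in range(3)]
br=(P[...,2]>0.034)&(P[...,2]<0.041)&(H<14)&(Sa>130)
n,l,st,ce=cv2.connectedComponentsWithStats(br.astype(np.uint8))
for i in range(1,n):
    if st[i,4]>80: print(ce[i],cv2.minAreaRect((P[l==i][:,:2]*1e3).astype(np.float32)))
o=np.array([.556,-.0345]);a=np.radians(12.2);X=np.array([np.cos(a),np.sin(a)]);Y=np.array([-X[1],X[0]])
d=P[...,:2]-o;cx=d@X*1e3;cy=d@Y*1e3;z=P[...,2]
k=(z>.029)&(z<.042)&(W['range_z']>0)&(cx<0)&(cx>-80)
for y in range(-62,62,4):
    m=k&(abs(cy-y)<2)
    if m.sum()>5: print(y,np.sort(cx[m])[:3].mean().round(1),end='; ')
m=((H<6)|(H>174))&(Sa>170)&(z>.066)&(z<.075);m[60:]=0
q=P[m];print('knob',q.mean(0),(q[:,:2].min(0)+q[:,:2].max(0))/2)
E
```

```text
[404.7327 167.5168] ((543.7786254882812, 19.263309478759766), (98.12019348144531, 13.842845916748047), 12.403227806091309)
[387.4528 263.2264] ((554.5971069335938, -92.7183609008789), (71.715576171875, 13.294236183166504), 12.069950103759766)
-62 -49.2; -58 -49.2; -54 -49.5; -50 -49.1; -46 -48.0; -42 -49.4; -38 -49.5; -34 -49.4; -30 -49.4; -26 -49.2; -22 -48.5; -18 -49.2; -14 -49.6; -10 -49.5; -6 -49.5; -2 -49.0; 2 -48.5; 6 -49.3; 10 -49.3; 14 -49.5; 18 -49.6; 22 -49.0; 26 -48.3; 30 -49.1; 34 -49.1; 38 -49.2; 42 -49.2; 46 -49.0; 50 -49.5; 54 -49.5; 58 -49.5; knob [0.5275 0.1362 0.0704] [0.5279 0.1365]
```

```bash
python3 - <<'E'
from h import *
s=env.sense();W=fixw(s,dict(np.load('pics/wrist7.npz')));P=world_pts(W)
o=np.array([.5557,-.0345]);a=np.radians(12.2);X=np.array([np.cos(a),np.sin(a)]);Y=np.array([-X[1],X[0]])
d=P[...,:2]-o;cx=d@X*1e3;cy=d@Y*1e3;z=P[...,2]*1e3
for v in range(124,140,3): print([(u,int(cx[v,u]),int(cy[v,u]),int(z[v,u])) for u in range(434,464,4)])
m=(z>42)&(cx>20)&(cx<110)&(cy>60)&(cy<140);print(m.sum(), [ (int(p),int(q),int(r)) for p,q,r in zip(cx[m],cy[m],z[m])][:20])
print(cx[38,431],cy[38,431],z[38,431])
E
```

```text
[(434, 30, 97, 24), (438, 38, 96, 13), (442, 42, 96, 13), (446, 47, 96, 12), (450, 56, 95, 1), (454, 60, 95, 0), (458, 64, 94, 1), (462, 68, 94, 1)]
[(434, 30, 94, 24), (438, 38, 93, 13), (442, 39, 94, 21), (446, 40, 95, 31), (450, 56, 91, 1), (454, 61, 91, 0), (458, 65, 91, 0), (462, 70, 91, 0)]
[(434, 30, 91, 25), (438, 38, 90, 14), (442, 38, 91, 27), (446, 38, 92, 36), (450, 38, 93, 46), (454, 42, 93, 47), (458, 65, 88, 1), (462, 70, 88, 0)]
[(434, 31, 88, 22), (438, 39, 87, 13), (442, 38, 88, 25), (446, 38, 89, 37), (450, 39, 91, 46), (454, 42, 90, 47), (458, 65, 85, 0), (462, 69, 85, 2)]
[(434, 31, 85, 24), (438, 39, 83, 13), (442, 44, 83, 12), (446, 48, 83, 11), (450, 39, 87, 45), (454, 43, 88, 47), (458, 66, 81, 0), (462, 70, 81, 1)]
[(434, 31, 82, 24), (438, 39, 80, 13), (442, 44, 80, 11), (446, 48, 80, 13), (450, 57, 78, 1), (454, 62, 78, 0), (458, 66, 78, 1), (462, 71, 78, 1)]
78 [(41, 95, 42), (41, 95, 43), (41, 95, 46), (40, 94, 42), (40, 94, 45), (40, 94, 46), (41, 94, 46), (42, 94, 46), (43, 94, 46), (44, 94, 46), (38, 93, 44), (38, 93, 46), (39, 93, 47), (40, 93, 47), (41, 93, 46), (42, 93, 47), (43, 93, 46), (44, 93, 46), (45, 93, 47), (38, 92, 43)]
6.178126322769504 172.90919216294893 71.99993714312735
```

```bash
python3 - <<'E'
import cv2
a=cv2.imread('pics/wrist7.png')[10:180,340:480];cv2.imwrite('pics/w7c.png',cv2.resize(a,None,fx=4,fy=3.5,interpolation=cv2.INTER_CUBIC))
E
```

```text
(no output)
```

View pics/w7c.png

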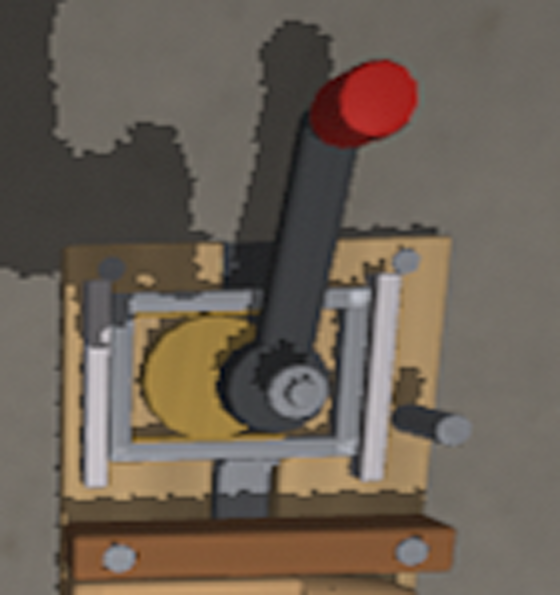

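>>> {"api": "servo_tool", "payload": {"commands": [[0.4,73,140,0,0,0,-0.1],[0.4,73,140,0,0,0,-0.1],[0.4,73,140,0,0,0,-0.1],[0.4,73,140,0,0,0,-0.1],[0.4,73,140,-60,0,0,-0.1],[0.4,73,140,-120,0,0,-0.1],[0.4,73,140,-120,0,0,-0.1]]}}

```text
t: 12.28
eef_pos: [0.5259, 0.1377, 0.1222]
eef_rot: [3.138, 0.133, -0.012]
ft_force: [-0.1, 0.6, 0.6]
finger_gap: 0.0342
```

```bash
python3 - <<'E'
from h import *
s,S=grab('wrist','wrist8.png');print(s['t'],s['eef_pos'],s['eef_rot'],s['finger_gap'])
E
```

```text
12.275 [0.52586042 0.13771866 0.12223059] [ 3.13758925  0.13251841 -0.01166702] 0.03421512980223884
```

View pics/wrist8.png

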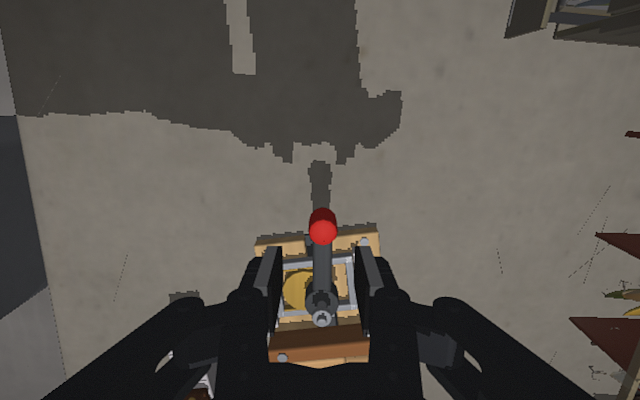

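The knob at (322,225) sits centred between the fingers. Lowering to straddle it.

>>> {"api": "servo_tool", "payload": {"commands": [[0.4,0,0,-30,0,0,0],[0.4,0,0,-50,0,0,0],[0.4,0,0,-62,0,0,0],[0.4,0,0,-62,0,0,0],[0.4,0,0,-62,0,0,0]]}}

```text
t: 12.95
eef_pos: [0.5286, 0.1389, 0.0648]
eef_rot: [-3.138, -0.132, -0.003]
ft_force: [0.2, -0.0, -0.1]
finger_gap: 0.034
```

>>> {"api": "servo_tool", "payload": {"commands": [[0.4,6.3,0.2,-1,0,0,-0.087],[0.4,12.5,-0.2,-1,0,0,-0.175],[0.4,18.7,-1.1,-1,0,0,-0.262],[0.4,24.8,-2.6,-1,0,0,-0.349],[0.4,30.8,-4.6,-1,0,0,-0.436],[0.4,36.6,-7.1,-1,0,0,-0.524],[0.4,42.1,-10.1,-1,0,0,-0.611],[0.4,47.3,-13.6,-1,0,0,-0.698],[0.4,52.2,-17.5,-1,0,0,-0.785],[0.4,56.8,-21.8,-1,0,0,-0.873]]}}

```text
t: 14.2
eef_pos: [0.5853, 0.1172, 0.0635]
eef_rot: [-2.898, 1.211, -0.002]
ft_force: [-1.1, 2.1, -1.0]
finger_gap: 0.0343
```

```bash
python3 - <<'E'
from h import *
s,S=grab('side','side9.png');print(s['t'],s['eef_pos'],s['eef_rot'],s['ft_force'],s['qpos'])
cv2.imwrite('pics/d9c.png',cv2.resize(S['pixels'][160:280,240:380],None,fx=5,fy=5,interpolation=cv2.INTER_CUBIC))
a=np.array([.5337,.0672]);d=s['eef_pos'][:2]-a;print(np.degrees(np.arctan2(d[1],d[0])),np.hypot(*d))
E
```

```text
14.2 [0.5852724  0.11718464 0.06346311] [-2.89772104e+00  1.21096970e+00 -1.66813640e-03] [-1.08943597  2.08661314 -0.97067129] [1.36123304e-01 6.03924029e-01 1.53738788e+00 3.97907363e-04
 9.98851208e-01 9.27598357e-01]
44.104297721976344 0.0718204480852546
```

View pics/d9c.png

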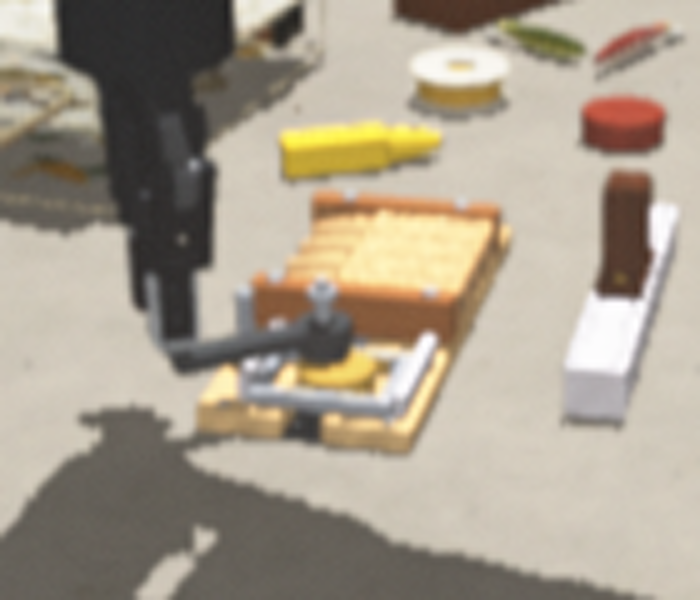

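>>> {"api": "servo_tool", "payload": {"commands": [[0.4,4.2,-4.7,0,0,0,-0.087],[0.4,7.9,-9.7,0,0,0,-0.175],[0.4,11.2,-15.1,0,0,0,-0.262],[0.4,14.0,-20.7,0,0,0,-0.349],[0.4,16.3,-26.6,0,0,0,-0.436],[0.4,18.1,-32.6,0,0,0,-0.524],[0.4,19.1,-37.5,0,0,0,-0.593],[0.4,19.7,-41.2,0,0,0,-0.646],[0.4,19.7,-41.2,0,0,0,-0.646]]}}

```text
t: 15.38
eef_pos: [0.6047, 0.0757, 0.0631]
eef_rot: [-2.368, 2.064, -0.001]
ft_force: [0.2, 0.8, 0.1]
finger_gap: 0.0341
```

>>> {"api": "servo_tool", "payload": {"commands": [[0.4,0.1,-1.5,0,0,0,-0.02],[0.4,0.3,-3,0,0,0,-0.04],[0.4,0.3,-4,0,0,0,-0.05],[0.4,0.3,-4,0,0,0,-0.05]]}}

```text
t: 15.88
eef_pos: [0.6047, 0.0717, 0.0623]
eef_rot: [2.315, -2.124, 0.0]
ft_force: [0.0, 1.3, -0.2]
finger_gap: 0.0343
```

>>> {"api": "servo_tool", "payload": {"commands": [[0.4,0,-1,0,0,0,-0.01],[0.4,0,-2,0,0,0,-0.02],[0.4,0,-3,0,0,0,-0.03],[0.4,0,-3,0,0,0,-0.03]]}}

```text
t: 16.38
eef_pos: [0.6044, 0.0706, 0.0623]
eef_rot: [-2.282, 2.157, 0.003]
ft_force: [-2.0, 15.1, 0.7]
finger_gap: 0.0343
```

```bash
python3 - <<'E'
from h import *
s,S=grab('side','side10.png');print(s['t'],s['eef_pos'],s['ft_force'])
cv2.imwrite('pics/d10c.png',cv2.resize(S['pixels'][160:280,240:380],None,fx=5,fy=5,interpolation=cv2.INTER_CUBIC))
E
```

```text
16.375 [0.60439805 0.07057114 0.06225299] [-2.00875219 15.08794605  0.68358864]
```

View pics/d10c.png

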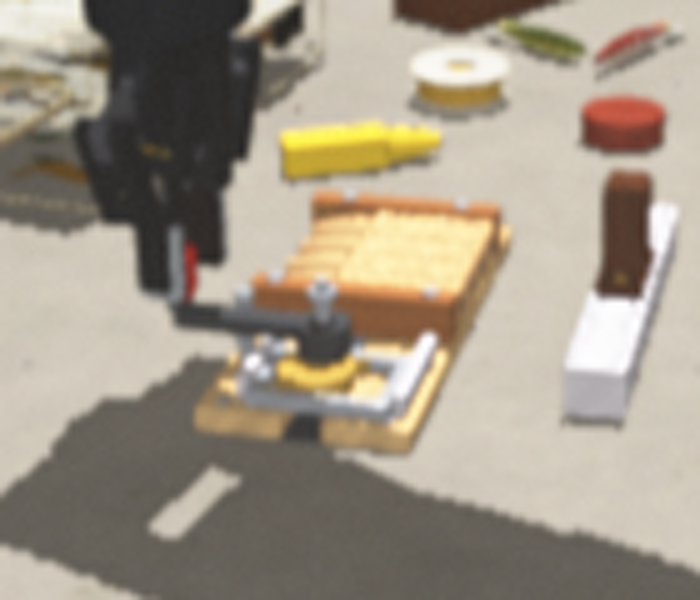

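The lever hit its stop: force jumped to 15 N at the expected angle. Backing off to mid-gap, then up.

>>> {"api": "servo_tool", "payload": {"commands": [[0.4,0,5,0,0,0,0],[0.4,0,9,0,0,0,0],[0.4,0,9,0,0,0,0],[0.4,0,9,30,0,0,0],[0.4,0,9,70,0,0,0],[0.4,0,9,130,0,0,0],[0.4,0,9,180,0,0,0],[0.4,0,9,180,0,0,0]]}}

```text
t: 17.42
eef_pos: [0.6058, 0.0776, 0.2467]
eef_rot: [-2.278, 2.155, -0.008]
ft_force: [-0.1, -0.5, -0.4]
finger_gap: 0.0343
```

>>> {"api": "servo_tool", "payload": {"commands": [[1,-80,-60,0,0,0,0.8],[1,-140,-80,0,0,0,1.65],[1,-150,-80,0,0,0,1.65],[1,-150,-80,0,0,0,1.65],[1,-150,-80,0,0,0,1.65],[1,-150,-80,0,0,0,1.65],[1,-150,-80,0,0,0,1.65],[1,-150,-80,0,0,0,1.65],[1,-150,-80,0,0,0,1.65],[1,-150,-80,0,0,0,1.65]]}}

```text
t: 18.68
eef_pos: [0.4544, -0.0023, 0.2415]
eef_rot: [-3.135, -0.21, 0.002]
ft_force: [-0.3, 0.6, -0.0]
finger_gap: 0.0855
```

```bash
python3 - <<'E'
from h import *
np.set_printoptions(precision=4,suppress=True)
s,W=grab('wrist','wrist11.png');fixw(s,W);P=world_pts(W);print(s['t'],s['eef_pos'],s['eef_rot'])
s2,S=grab('side','side11.png');grab('scene','scene11.png')
hsv=cv2.cvtColor(W['pixels'],cv2.COLOR_BGR2HSV);H,Sa,V=[hsv[...,i] for i in range(3)]
br=(P[...,2]>0.034)&(P[...,2]<0.041)&(H<14)&(Sa>130)
n,l,st,ce=cv2.connectedComponentsWithStats(br.astype(np.uint8))
for i in range(1,n):
    if st[i,4]>80: print(ce[i],cv2.minAreaRect((P[l==i][:,:2]*1e3).astype(np.float32)))
o=np.array([.5557,-.0345]);a=np.radians(12.2);X=np.array([np.cos(a),np.sin(a)]);Y=np.array([-X[1],X[0]])
d=P[...,:2]-o;cx=d@X*1e3;cy=d@Y*1e3;z=P[...,2]
k=(z>.029)&(z<.042)&(W['range_z']>0)&(cx<0)&(cx>-80)
for y in range(-62,62,4):
    m=k&(abs(cy-y)<2)
    if m.sum()>5: print(y,np.sort(cx[m])[:3].mean().round(1),end='; ')
m=((H<6)|(H>174))&(Sa>170)&(z>.066)&(z<.075)&(cy>60)
print('knob clamp',cx[m].mean(),cy[m].mean(),'lever angle',np.arctan2(cx[m].mean(),cy[m].mean()-104))
E
```

```text
18.675 [ 0.4544 -0.0023  0.2415] [-3.1345 -0.21    0.002 ]
[407.3291 162.7573] ((543.8499145507812, 19.183284759521484), (98.20403289794922, 13.658679962158203), 11.854643821716309)
[406.6301 253.3594] ((565.8217163085938, -82.20314025878906), (98.34666442871094, 13.67757511138916), 12.049283981323242)
-54 -49.4; -50 -49.0; -46 -49.4; -42 -49.0; -38 -48.8; -34 -49.3; -30 -49.3; -26 -49.2; -22 -49.0; -18 -48.4; -14 -48.8; -10 -49.1; -6 -49.2; -2 -49.0; 2 -49.1; 6 -48.7; 10 -48.9; 14 -49.1; 18 -49.3; 22 -49.2; 26 -48.5; 30 -49.0; 34 -49.0; 38 -49.0; 42 -49.2; 46 -48.8; 50 -49.3; 54 -49.3; 58 -49.2; knob clamp 68.68890105866264 102.02288483748477 lever angle 1.5995720007708247
```

View pics/wrist11.png

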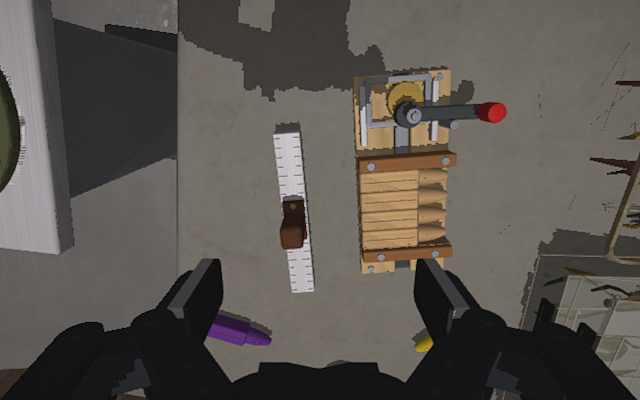

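View pics/side11.png

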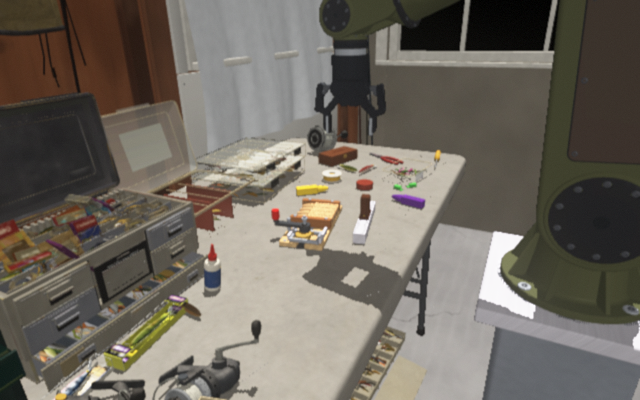

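View pics/scene11.png

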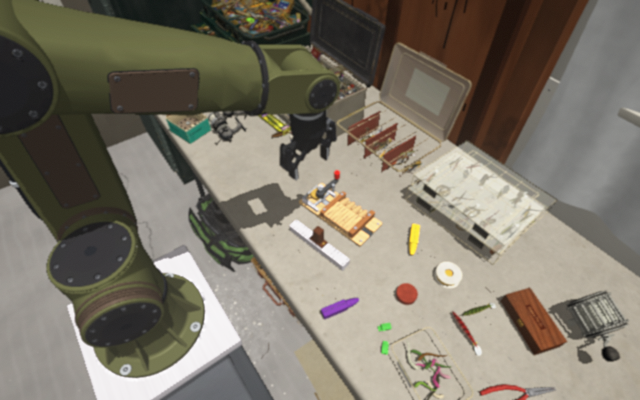

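Lever measures 1.600 rad (knob at (492,112) in the wrist view), the noses are still flush, and the straightedge stands clear. The bottle stands at (212,268) in the side view, and the tin and spool are unmoved. Handing in.

```bash
python3 -c "
from plant import env
print(env.sense()['ft_force']);print(env.job_done())"
```

```text
[0.1092099  0.95102554 0.28997773]
the job is handed in; nothing more can be done
None
```

I pushed all four blanks flush, swung the clamp lever to its stop, and handed the job in at about 19 s of the 58 s allowed. The hand-in gave no verdict.

**Pushing:** I took the straightedge by its grip and pressed the noses back until it came to rest on the front edge, at about 17 N. I then set it down roughly 60 mm in front of the clamp.

**Lever:** I straddled the red knob with the fingers part open and swung it along its arc until it hit the stop, where the force rose to 15 N. I then backed off and lifted clear.

**Last checks:**
- **Noses:** They lie within about 0.5 mm of the rail and jaw ends.
- **Lever:** It measures 1.60 rad, and the jaw has moved in about 7 mm against the row.
- **Straightedge:** It stands on the table clear of the clamp.
- **Bystanders:** The tin and spool look unmoved, and the bottle is standing.
- **Arm:** It is clear of everything.

**One disagreement:** In the very first side picture the oil bottle's tip appeared about 9 px to the left of where it was in all later ones. Its base stayed put, and the gripper was never closer than about 0.15 m. I think it was still settling at the start, but I did not confirm that.

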